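# Sweep the saw offcuts into the scrap tray

## Task

With the fingers, sweep the three short steel offcuts (pipe slice, square block, hexagon slice) across the raised plate and over its edge, so that all three end up in the open scrap tray beside it. Only push them along, without lifting any of them, and leave the finished flanged bushing standing undisturbed where it is on the plate. Do not disturb the oil bottle or the spanner on the bench either.

Things in the scene. Friction and masses are not known exactly. Their poses are not given: they have to be found in the camera images.
- plate_top (a point): Centre of the top face of the fixed, dark steel plate, 50 mm above the bench. The top face measures 280 mm along the point's x and 260 mm along its y (edges at +-140 and +-130 mm), is level and has no rim. The plate is turned by up to 0.2 rad about the vertical.
- tray: Fixed, open-topped sheet-metal scrap tray on the bench, 300 mm along x, 150 mm along y, 38 mm high, walls and floor 3 mm; origin at the centre of its underside, axes parallel to the plate's. It stands along the plate's +y edge or its -y edge (this varies), its centre 209 mm from the plate's centre, leaving a 4 mm gap; its rim is 12 mm below the plate's top.
- case: Closed, flat grey sheet-steel case, 302 x 152 mm, 47 mm high (3 mm below the plate's top), fixed on the bench along the plate edge opposite the tray; origin at the centre of its underside.
- pipe_mid (a point): Centre (half-way up) of the pipe slice: steel ring, outer diameter 40 mm, bore 30 mm, 20 mm high, about 90 g. It lies on its flat face on the plate, loose, random yaw; its z axis is up at the start.
- block_mid (a point): Centre (half-way up) of the square bar offcut: steel block 32 x 32 mm, 20 mm high, about 160 g. It lies on its flat face on the plate, loose, random yaw; its z axis is up at the start.
- hexbar_mid (a point): Centre (half-way up) of the hexagon bar slice: steel, 41 mm across corners, 18 mm high, about 150 g. It lies on its flat face on the plate, loose, random yaw; its z axis is up at the start.
- bushing_mid (a point): Centre (half-way up) of the finished bushing, to be left alone: steel, standing upright on the plate on a flange 40 mm in diameter and 8 mm thick, above it a solid barrel 26 mm in diameter; 42 mm high in all, about 200 g. The offcuts and the bushing start in any order in four strips, at least 50 mm apart along the plate's x, within 60 mm of its middle along y.
- oil: White plastic bottle, 60 mm in diameter and 150 mm high, standing on the bench about 0.43 m to the robot's left; origin at the centre of its underside. To be left alone.
- spanner: Steel spanner lying on the bench about 0.45 m to the robot's right; origin on its underside near the middle. To be left alone.
Not all that is in view belongs to the job. What is shaped like the part that bears block_mid but brown or red is not meant.

How it is judged:
By the outcome, as a careful person would: the job done as asked, in the order asked, and still so for the second after the job is handed in, with the robot touching nothing.
It also fails if it takes over 64 s, if anything falls off the work surface, if the arm or the gripper's body presses on something with over 40 N, if the wrist force passes 120 N, or if a joint passes its speed limit or range.

## Robot

A 6-joint arm with a two-finger parallel gripper is mounted at the origin on the work surface. World frame = base frame: x ahead of the robot, y to its left, z up, the work surface at z = 0. Lengths are in m, angles in degrees, forces in N, time in s.
With the tool pointing down it reaches from about 0.25 to 0.775 m from the base axis. Payload 4 kg.
Tool frame: the origin (TCP) lies midway between the tips of the shut fingers; the grasp point (between the pads) lies 19 mm behind it (manip.tcp_to_grasp is the distance from the TCP to the grasp point, in m); z points along the fingers, y is the line along which they close (so a half turn about z gives the same grasp; the last joint's range is limited). The gripper opens to 85 mm and grips with 20 to 120 N. Pads are 22 mm wide; open, the fingers measure 114 mm over their backs; the gripper's body (76 mm by 85 mm) begins 54 mm behind the grasp point. The pads swing forward as they close: fully open they stand 13 mm farther back than shut.
Start: joints at [-5.907, 4.996, 78.535, -0, 96.463, -5.907], TCP at [0.55, -0, 0.231] pointing down, gripper open.
Joint ranges: [-177.83, 177.83], [-43.37, 116.18], [15.69, 146.23], [-61.86, 241.86], [9.47, 152.12], [-147.06, 147.06]. Speed limits (degrees/s): [159.86, 159.86, 180, 180, 180, 180].

## Interface

Orientations are given as a 3x3 rotation matrix whose columns are the frame's x, y, z axes.
In Python, from plant import manip, eyes gives the robot as it stands.
- The arm moves only by the tool move_arm, never from a script. Its argument "increments" is a list of rows, each a list of 7 numbers: the closure, from -1 (fully open) to 1 (shut), then the shift along the tool's x, y, z in cm, then the turn, a rotation vector about the tool's x, y, z in degrees. In form: [[fingers, dx, dy, dz, wx, wy, wz], ...]. A call has exactly 10 rows; each row shifts and turns the commanded pose from where the row before left it, along the tool's axes as they then stand; what a row does not reach is not made up. A row lasts 1/10 s, in which the tool goes at most 50 mm and 8.59 degrees, less where a joint would pass 70% of its speed; a pose out of reach is approached as far as the arm can. A call with a gripper value outside its range is refused whole. The fingers move at their own pace and stop on an object; "newtons" is the grip in N (left out, the last holds). Time passes only in rows, so rows that do not move let the fingers close, or fill a call up. It gives the time, the measured TCP pose, the force, the opening and the grip force at its end, in the units of the state.
- manip.state(): the state, without advancing time (a new reading comes with each control period).
- eyes.read_camera(name): name is "scene" or "side" or "wrist"; returns the picture (420x560x3 uint8, blue, green, red); there is no depth.
- eyes.camera_params(name): a dict with "mtx" (3x3 intrinsics, pixels), "dist_coeffs" ([k1, k2, p1, p2, k3] as OpenCV has them; the pictures are not rectified), "world_from_camera" (4x4, takes a point from camera to world coordinates). Camera axes: x right, y down, z forward; pixel columns grow to the right and rows downward; lengths in m; the calibration is good to about 2 mm. A picture is of the moment at which its call begins: read the wrist's pose just before it. camera_params takes no time and is no camera call; for the wrist camera it gives the pose at the moment of the call.
- manip.hand_in(): hands the job in; it is judged then, once.
The state is a dict: "t": time; "qpos": joint angles; "qd": joint speeds; "joint_torque": joint torques, N m; "ee_pos": TCP position; "eef_rot": TCP orientation; "force": force on the tool from outside, world axes, zero at the start; "moment": the same for the moment, N m; "width": finger opening in m; "grip_force": force on a finger pad.
Only numpy, scipy, OpenCV 4.12 (cv2) and the standard library are available. Lean on these libraries where they do the work, as an engineer would, in place of code of your own. Each camera call takes 0.05 s, during which the arm holds its last target. There are 200 camera calls.

## Working session

There is one attempt and no reset: what is moved stays moved. The work goes in short steps, Python scripts to look and compute and a tool call to move; the robot and the scene stay as the last step left them, time stands still between calls to the robot, and variables do not carry over. Pictures are saved under pics/ and viewed, at most 10 in all, crops included, and the job is handed in when it is done.

Besides the shell and the picture viewer there is one more tool, called after "Emit:" as name(argument=value, ...) on one line, values as JSON. move_arm: Moves the arm, as the interface text tells. Its arguments: {"type":"object","properties":{"increments":{"type":"array","items":{"type":"array","items":{"type":"number"}}},"newtons":{"type":"number"}},"required":["increments"]}

```bash
mkdir -p pics; ls; python3 - <<'E'
from plant import manip, eyes
import cv2, numpy as np
s=manip.state(); print(s['t'],s['ee_pos'],s['eef_rot'],s['width'])
for n in ("scene","wrist"):
    p=eyes.camera_params(n); im=eyes.read_camera(n); cv2.imwrite(f"pics/{n}0.png",im)
    print(n,p)
E
```

```text
pics
0.0 [5.49476317e-01 3.88410552e-05 2.30085084e-01] [[-5.58858226e-06  9.99997284e-01 -2.33062625e-03]
 [ 9.99999972e-01  6.13961441e-06  2.36423849e-04]
 [ 2.36437516e-04 -2.33062486e-03 -9.99997256e-01]] 0.0851153121582171
scene {'mtx': array([[532.0683692 ,   0.        , 268.16930591],
       [  0.        , 532.0683692 , 198.76646932],
       [  0.        ,   0.        ,   1.        ]]), 'dist_coeffs': array([-0.19856264,  0.        ,  0.        ,  0.        ,  0.        ]), 'world_from_camera': array([[ 0.18292266,  0.7774416 , -0.60176728,  1.41024756],
       [ 0.98310296, -0.14895665,  0.1063978 , -0.15578943],
       [-0.00691916, -0.61106176, -0.79155268,  1.24914924],
       [ 0.        ,  0.        ,  0.        ,  1.        ]])}
wrist {'mtx': array([[296.43499231,   0.        , 276.66559799],
       [  0.        , 296.43499231, 209.89921757],
       [  0.        ,   0.        ,   1.        ]]), 'dist_coeffs': array([-0.02464166,  0.        ,  0.        ,  0.        ,  0.        ]), 'world_from_camera': array([[ 0.9999948 ,  0.00225371, -0.00230615,  0.54848817],
       [ 0.0014894 , -0.95715863, -0.28956024,  0.07499504],
       [-0.00285993,  0.2895553 , -0.95715701,  0.37249682],
       [ 0.        ,  0.        ,  0.        ,  1.        ]])}
```

View pics/scene0.png

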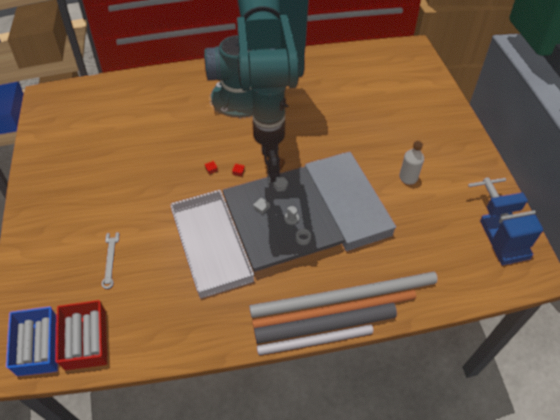

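View pics/wrist0.png

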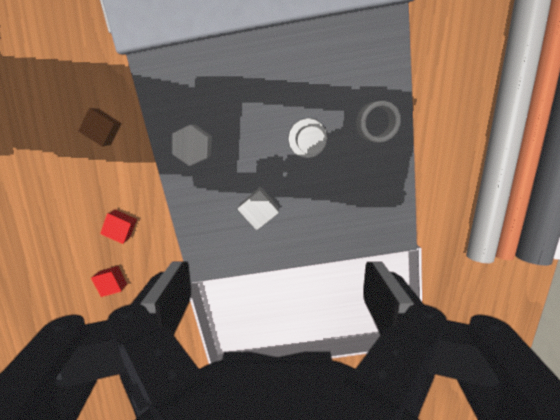

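The wrist view shows the tray on the -y side of the plate (near edge about (190,282)–(418,248)). The offcuts are the hexagon at (191,145), the block at (259,209) and the pipe at (380,121). The bushing is at about (308,138). I'll cast rays onto the right heights.

```bash
cat > h.py <<'E'
import cv2, numpy as np
from plant import manip, eyes
def cast(p,px,z):
    n=cv2.undistortPoints(np.array(px,float).reshape(-1,1,2),p['mtx'],p['dist_coeffs']).reshape(-1,2)
    T=p['world_from_camera']; d=np.c_[n,np.ones(len(n))]@T[:3,:3].T; o=T[:3,3]
    return o+d*((z-o[2])/d[:,2])[:,None]
E
python3 - <<'E'
from h import *
p=eyes.camera_params("wrist")
c=cast(p,[(128,52),(410,3),(418,248),(190,282)],.05); print(c.round(4))
print([np.linalg.norm(c[i]-c[i-1]).round(3) for i in range(4)])
ctr=c.mean(0); u=(c[1]-c[0]+c[2]-c[3]); yaw=np.arctan2(u[1],u[0]); print('ctr',ctr,'yaw',np.degrees(yaw))
R=np.array([[np.cos(yaw),np.sin(yaw)],[-np.sin(yaw),np.cos(yaw)]])
for n,px,z in [('hex',(190,145),.068),('block',(258,212),.07),('bush',(312,139),.092),('pipe',(380,121),.07)]:
    w=cast(p,[px],z)[0]; print(n,w.round(4),(R@(w-ctr)[:2]).round(4))
im=cv2.resize(cv2.imread('pics/wrist0.png')[0:300,100:440],None,fx=2.3,fy=2,interpolation=cv2.INTER_CUBIC) if 0 else cv2.resize(cv2.imread('pics/wrist0.png')[0:300,90:450],None,fx=2,fy=2,interpolation=cv2.INTER_CUBIC)
cv2.imwrite('pics/crop.png',im)
E
```

```text
[[ 0.4001  0.1407  0.05  ]
 [ 0.6744  0.1834  0.05  ]
 [ 0.7159 -0.0695  0.05  ]
 [ 0.4411 -0.1157  0.05  ]]
[np.float64(0.26), np.float64(0.278), np.float64(0.256), np.float64(0.279)]
ctr [0.55784167 0.03469892 0.05      ] yaw 9.194798264613405
hex [0.4601 0.0512 0.068 ] [-0.0938  0.0319]
block [ 0.5279 -0.0189  0.07  ] [-0.0381 -0.0482]
bush [0.5804 0.0586 0.092 ] [0.0261 0.02  ]
pipe [0.6491 0.0749 0.07  ] [0.0965 0.025 ]
```

View pics/crop.png

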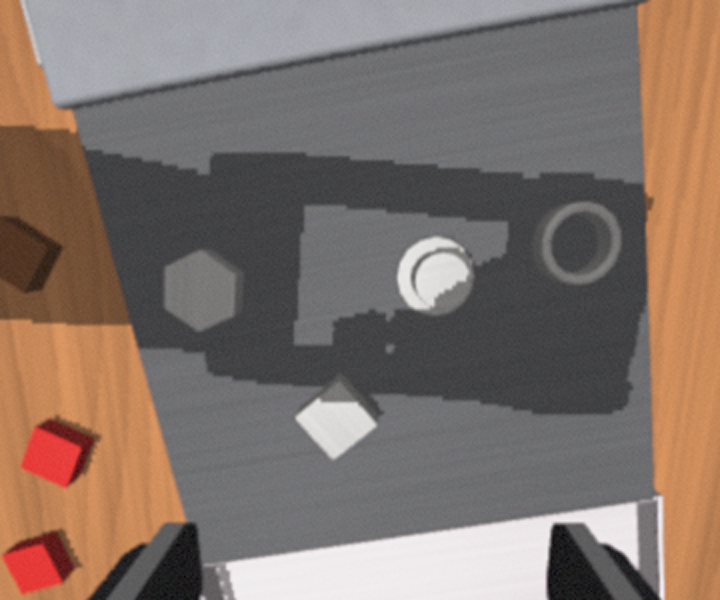

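The block's top centre is at (258,209), which is about (-38,-45) mm in the plate frame. Hexagon is at (-94,32), bushing (26,20), pipe (96,25). The block and hexagon both have a corner facing +y, so I'll push with the fingers part-open to cradle it. Plate yaw is 9.2°, so I turn the tool first.

Emit:
move_arm(increments=[[0.5,0,0,0,0,0,-4.6],[0.5,0,0,0,0,0,-4.6],[0.5,2.7,-2.0,0,0,0,0],[0.5,2.7,-2.0,0,0,0,0],[0.5,2.7,-2.0,0,0,0,0],[0.5,2.7,-2.0,0,0,0,0],[0.5,0,0,3,0,0,0],[0.5,0,0,3,0,0,0],[0.5,0,0,3,0,0,0],[0.5,0,0,3,0,0,0]])

```text
t: 1.1
ee_pos: [0.4533, 0.0939, 0.1099]
eef_rot: [[-0.16, 0.987, -0.0], [0.987, 0.16, -0.0], [0.0, -0.0, -1.0]]
force: [0.3, 0.1, -0.4]
width: 0.0212
grip_force: 0.0
```

```bash
cat >> h.py <<'E'
yaw=np.radians(9.2); ctr=np.array([.5578,.0347])
R=np.array([[np.cos(yaw),np.sin(yaw)],[-np.sin(yaw),np.cos(yaw)]])
def where():
    s=manip.state(); r=s['eef_rot']
    print('t',round(s['t'],2),'local mm',(R@(s['ee_pos'][:2]-ctr)*1000).round(1),'z',s['ee_pos'][2].round(4),'w',s['width'].round(4),'F',s['force'].round(1),'toolx in plate',(R@r[:2,0]).round(3),'z',r[:,2].round(3))
E
python3 - <<'E'
from h import *
where(); cv2.imwrite('pics/w1.png',eyes.read_camera('wrist'))
E
```

```text
Traceback (most recent call last):
  File "h.py", line 11, in where
    print('t',round(s['t'],2),'local mm',(R@(s['ee_pos'][:2]-ctr)*1000).round(1),'z',s['ee_pos'][2].round(4),'w',s['width'].round(4),'F',s['force'].round(1),'toolx in plate',(R@r[:2,0]).round(3),'z',r[:,2].round(3))
                                                                                                                 ^^^^^^^^^^^^^^^^
AttributeError: 'float' object has no attribute 'round'
```

Emit:
move_arm(increments=[[0.5,0,0,1.5,0,0,0],[0.5,0,0,1.5,0,0,0],[0.5,0,0,1.5,0,0,0],[0.5,0,0,0.8,0,0,0],[0.5,0,0,0,0,0,0],[0.5,-1,0,0,0,0,0],[0.5,-1,0,0,0,0,0],[0.5,-1,0,0,0,0,0],[0.5,-1,0,0,0,0,0],[0.5,-1,0,0,0,0,0]])

```text
t: 2.1
ee_pos: [0.4623, 0.0436, 0.059]
eef_rot: [[-0.159, 0.987, 0.001], [0.987, 0.159, 0.001], [0.0, 0.001, -1.0]]
force: [-0.9, 1.2, 1.9]
width: 0.0214
grip_force: 0.9
```

```bash
sed -i "s/s\['width'\].round(4)/round(float(s['width']),4)/" h.py
python3 - <<'E'
from h import *
where(); cv2.imwrite('pics/w1.png',eyes.read_camera('wrist'))
E
```

```text
t 2.1 local mm [-92.8  24.1] z 0.059 w 0.0214 F [-0.9  1.2  1.9] toolx in plate [0.001 1.   ] z [ 0.001  0.001 -1.   ]
```

View pics/w1.png

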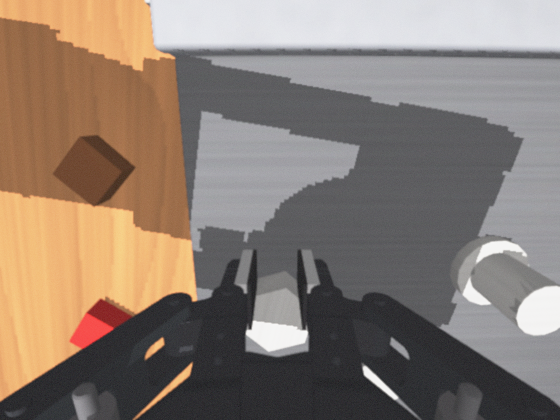

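The hexagon is cradled between the fingertips at about (280,300), and the bushing on the right is clear. I'll push on over the edge.

Emit:
move_arm(increments=[[0.5,-1.6,0,0,0,0,0],[0.5,-1.6,0,0,0,0,0],[0.5,-1.6,0,0,0,0,0],[0.5,-1.6,0,0,0,0,0],[0.5,-1.6,0,0,0,0,0],[0.5,-1.6,0,0,0,0,0],[0.5,-1.6,0,0,0,0,0],[0.5,-1.6,0,0,0,0,0],[0.5,-1.6,0,0,0,0,0],[0.5,-1.6,0,0,0,0,0]])

```text
t: 3.15
ee_pos: [0.4874, -0.1149, 0.0583]
eef_rot: [[-0.16, 0.987, 0.0], [0.987, 0.16, -0.001], [-0.001, -0.0, -1.0]]
force: [-0.1, 0.2, 0.0]
width: 0.0213
grip_force: 0.0
```

```bash
python3 - <<'E'
from h import *
where()
im=eyes.read_camera('scene')[140:320,150:420]
cv2.imwrite('pics/s2.png',cv2.resize(im,None,fx=2.8,fy=2.8,interpolation=cv2.INTER_CUBIC))
E
```

```text
t 3.15 local mm [ -93.4 -136.4] z 0.0583 w 0.0213 F [-0.1  0.2  0. ] toolx in plate [0. 1.] z [ 0.    -0.001 -1.   ]
```

View pics/s2.png

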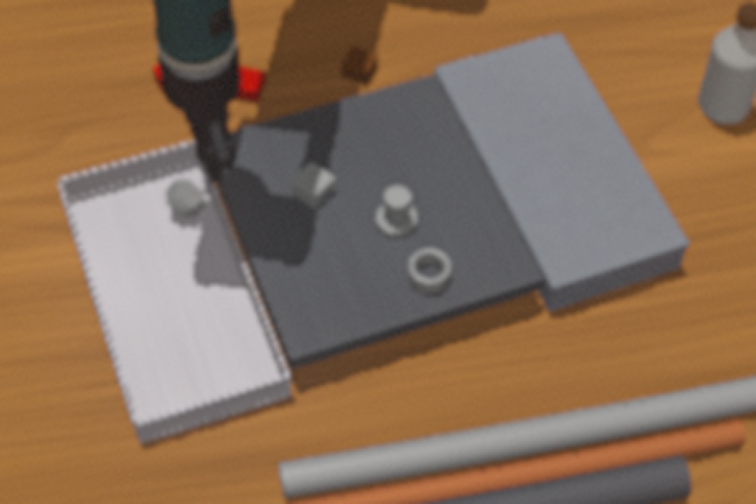

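The hexagon lies in the tray at about (185,200) in the crop, and the block, pipe and bushing haven't moved. The block is next.

Emit:
move_arm(increments=[[0.5,0,0,-2,0,0,0],[0.5,0,0,-2,0,0,0],[0.5,0,0,-2,0,0,0],[0.5,3.4,1.4,0,0,0,0],[0.5,3.4,1.4,0,0,0,0],[0.5,3.4,1.4,0,0,0,0],[0.5,3.4,1.3,0,0,0,0],[0.5,0,0,0,0,0,0],[0.5,0,0,2,0,0,0],[0.5,0,0,2,0,0,0]])

```text
t: 4.2
ee_pos: [0.5206, 0.0291, 0.0785]
eef_rot: [[-0.161, 0.987, 0.002], [0.987, 0.161, -0.001], [-0.001, 0.002, -1.0]]
force: [-0.1, 0.4, -0.5]
width: 0.0211
grip_force: 0.0
```

```bash
python3 - <<'E'
from h import *
where()
p=eyes.camera_params('wrist');cv2.imwrite('pics/w3.png',eyes.read_camera('wrist'))
E
```

```text
t 4.2 local mm [-37.7   0.5] z 0.0785 w 0.0211 F [-0.1  0.4 -0.5] toolx in plate [-0.001  1.   ] z [ 0.002 -0.001 -1.   ]
```

View pics/w3.png

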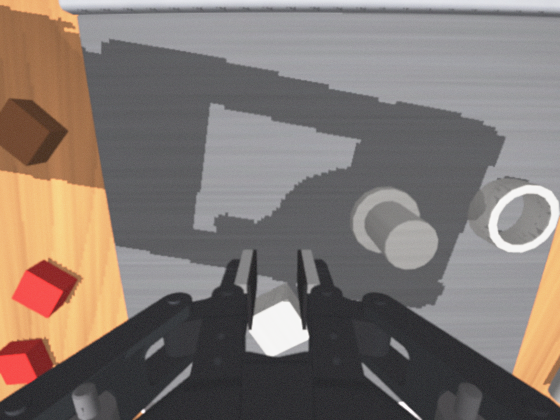

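```bash
python3 - <<'E'
from h import *
p=eyes.camera_params('wrist')
for n,px,z in [('blk top corner',(285,284),.07),('bush',(411,245),.092),('pipe',(524,217),.07)]:
    w=cast(p,[px],z)[0]; print(n,(R@(w[:2]-ctr)*1000).round(1))
E
```

```text
blk top corner [-37.1 -11.5]
bush [19.5 21.9]
pipe [88.2 28.3]
```

```bash
python3 - <<'E'
from h import *
p=eyes.camera_params('scene')
f=lambda x,y:(150+x/2.8,140+y/2.8)
for n,px,z in [('blk',f(316,180),.07),('bush',f(398,192),.092),('pipe',f(430,263),.07),('c00',f(286,362),.05),('c01',f(543,288),.05),('c11',f(437,72),.05)]:
    w=cast(p,[px],z)[0]; print(n,(R@(w[:2]-ctr)*1000).round(1))
p=eyes.camera_params('wrist')
print(p['world_from_camera'].round(3))
print((R@(cast(p,[(478,288)],.05)[0][:2]-ctr)*1000).round(1), (R@(cast(p,[(70,12),(500,14)],.047)[:,:2]-ctr).T*1000).round(1), (R@(cast(p,[(126,318),(85,60)],.05)[:,:2]-ctr).T*1000).round(1))
E
```

```text
blk [-35.4 -45. ]
bush [21.4 19.5]
pipe [95.3 24.1]
c00 [ 140.  -136.5]
c01 [147.5 121.2]
c11 [-141.9  129.4]
[[ 0.987  0.156  0.04   0.505]
 [ 0.161 -0.944 -0.286  0.103]
 [-0.007  0.289 -0.957  0.216]
 [ 0.     0.     0.     1.   ]]
[ 87.5 -26.2] [[-147.4   70.9]
 [ 129.7  128.8]] [[-142.7 -141.5]
 [ -50.2  106.5]]
```

The dark part is the block's side face, and its foot is at y≈-23 mm, so the fingers have 11 mm of clearance to come down.

Emit:
move_arm(increments=[[0.5,0,0,1,0,0,0],[0.5,0,0,1,0,0,0],[0.5,0,0,0,0,0,0],[0.5,-1,0,0,0,0,0],[0.5,-1,0,0,0,0,0],[0.5,-1,0,0,0,0,0],[0.5,-1,0,0,0,0,0],[0.5,-1,0,0,0,0,0],[0.5,-1,0,0,0,0,0],[0.5,-1,0,0,0,0,0]])

```text
t: 5.25
ee_pos: [0.5315, -0.0402, 0.0587]
eef_rot: [[-0.16, 0.987, 0.001], [0.987, 0.16, 0.0], [0.0, 0.001, -1.0]]
force: [-0.5, 3.4, 3.8]
width: 0.0217
grip_force: 1.7
```

Emit:
move_arm(increments=[[0.5,-1,0,0,0,0,0],[0.5,-1,0,0,0,0,0],[0.5,-1.2,0,0,0,0,0],[0.5,-1.3,0,0,0,0,0],[0.5,-1.5,0,0,0,0,0],[0.5,-1,0,0,0,0,0],[0.5,0,0,0,0,0,0],[0.5,0,0,-2,0,0,0],[0.5,0,0,-2,0,0,0],[0.5,0,0,-2,0,0,0]])

```text
t: 6.25
ee_pos: [0.5419, -0.1086, 0.1184]
eef_rot: [[-0.16, 0.987, -0.001], [0.987, 0.16, 0.0], [0.001, -0.001, -1.0]]
force: [0.0, -0.3, 0.3]
width: 0.0215
grip_force: 0.0
```

```bash
python3 - <<'E'
from h import *
where()
im=eyes.read_camera('scene')[140:320,150:420]
cv2.imwrite('pics/s4.png',cv2.resize(im,None,fx=2.8,fy=2.8,interpolation=cv2.INTER_CUBIC))
E
```

```text
t 6.25 local mm [ -38.6 -138.9] z 0.1184 w 0.0215 F [ 0.  -0.3  0.3] toolx in plate [-0.  1.] z [-0.001  0.    -1.   ]
```

View pics/s4.png

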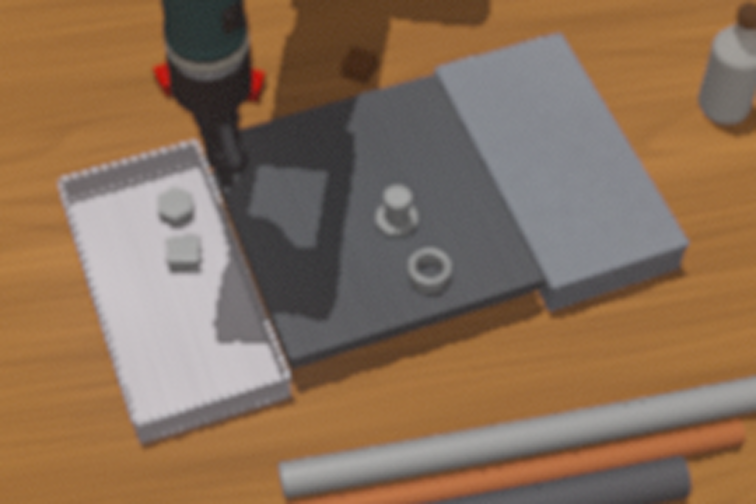

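Hexagon (176,207) and block (184,253) are both flat in the tray, and the bushing is unmoved. Pipe next, from behind at plate-frame (96,70) mm.

Emit:
move_arm(increments=[[0.5,2.5,3,0,0,0,0],[0.5,2.5,3,0,0,0,0],[0.5,4,3,0,0,0,0],[0.5,4,3,0,0,0,0],[0.5,4,1.4,0,0,0,0],[0.5,4,0,0,0,0,0],[0.5,0,0,0,0,0,0],[0.5,0,0,2,0,0,0],[0.5,0,0,2,0,0,0],[0.5,0,0,0,0,0,0]])

```text
t: 7.3
ee_pos: [0.6382, 0.1194, 0.0736]
eef_rot: [[-0.16, 0.987, -0.008], [0.987, 0.16, -0.001], [0.0, -0.008, -1.0]]
force: [-1.0, -0.0, -0.6]
width: 0.0212
grip_force: 0.0
```

```bash
python3 - <<'E'
from h import *
where(); cv2.imwrite('pics/w5.png',eyes.read_camera('wrist'))
E
```

```text
t 7.3 local mm [92.9 70.7] z 0.0736 w 0.0212 F [-1.  -0.  -0.6] toolx in plate [-0.  1.] z [-0.008 -0.001 -1.   ]
```

View pics/w5.png

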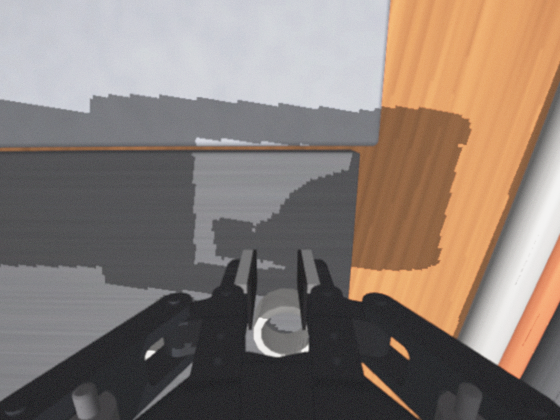

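The pipe is centred at about (282,332), roughly 3 mm to +x of the fingers' midline at 277. I'll shift by that much and come down.

Emit:
move_arm(increments=[[0.5,0,0.3,0,0,0,0],[0.5,0,0,0,0,0,0],[0.5,0,0,0.5,0,0,0],[0.5,0,0,0.5,0,0,0],[0.5,0,0,0.5,0,0,0],[0.5,0,0,0,0,0,0],[0.5,0,0,0,0,0,0],[0.5,-1,0,0,0,0,0],[0.5,-1,0,0,0,0,0],[0.5,-1,0,0,0,0,0]])

```text
t: 8.35
ee_pos: [0.649, 0.09, 0.0636]
eef_rot: [[-0.16, 0.987, 0.0], [0.987, 0.16, 0.0], [0.0, 0.001, -1.0]]
force: [0.6, 0.7, 0.2]
width: 0.0212
grip_force: 0.3
```

```bash
python3 - <<'E'
from h import *
where()
E
```

```text
t 8.35 local mm [98.9 40. ] z 0.0636 w 0.0212 F [0.6 0.7 0.2] toolx in plate [0. 1.] z [ 0.  0. -1.]
```

Emit:
move_arm(increments=[[0.5,1,0,0,0,0,0],[0.5,0.5,-0.2,0,0,0,0],[0.5,0,0,0.5,0,0,0],[0.5,0,0,0,0,0,0],[0.5,-1,0,0,0,0,0],[0.5,-1,0,0,0,0,0],[0.5,-1,0,0,0,0,0],[0.5,-1,0,0,0,0,0],[0.5,-1,0,0,0,0,0],[0.5,-1,0,0,0,0,0]])

```text
t: 9.35
ee_pos: [0.6541, 0.045, 0.0584]
eef_rot: [[-0.159, 0.987, 0.0], [0.987, 0.159, 0.0], [0.0, 0.0, -1.0]]
force: [1.0, 1.0, -0.1]
width: 0.0215
grip_force: 0.3
```

```bash
python3 - <<'E'
from h import *
where(); cv2.imwrite('pics/w6.png',eyes.read_camera('wrist'))
E
```

```text
t 9.35 local mm [96.8 -5.2] z 0.0584 w 0.0215 F [ 1.   1.  -0.1] toolx in plate [0.001 1.   ] z [ 0.  0. -1.]
```

View pics/w6.png

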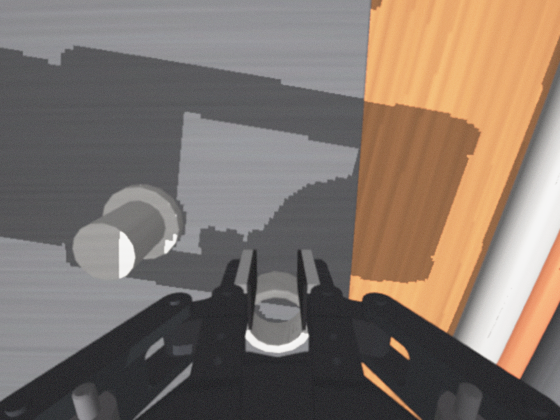

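The pipe is centred in the cradle at (277,310), and the bushing is standing. I'll push on from y=-5 to -139 mm.

Emit:
move_arm(increments=[[0.5,-1,0,0,0,0,0],[0.5,-1.2,0,0,0,0,0],[0.5,-1.4,0,0,0,0,0],[0.5,-1.4,0,0,0,0,0],[0.5,-1.4,0,0,0,0,0],[0.5,-1.4,0,0,0,0,0],[0.5,-1.4,0,0,0,0,0],[0.5,-1.4,0,0,0,0,0],[0.5,-1.4,0,0,0,0,0],[0.5,-1.4,0,0,0,0,0]])

```text
t: 10.4
ee_pos: [0.6755, -0.0876, 0.0582]
eef_rot: [[-0.16, 0.987, -0.0], [0.987, 0.16, -0.0], [-0.0, -0.0, -1.0]]
force: [0.2, 0.8, 0.3]
width: 0.0213
grip_force: 0.0
```

Emit:
move_arm(increments=[[0.5,0,0,0,0,0,0],[0.5,0,0,0,0,0,0],[0.5,0,0,-2,0,0,0],[0.5,0,0,-3,0,0,0],[0.5,0,0,-3,0,0,0],[0.5,0,0,-3,0,0,0],[0.5,0,0,-3,0,0,0],[0.5,0,0,0,0,0,0],[0.5,0,0,0,0,0,0],[0.5,0,0,0,0,0,0]])

```text
t: 11.4
ee_pos: [0.6746, -0.0854, 0.1963]
eef_rot: [[-0.161, 0.987, -0.003], [0.987, 0.161, 0.001], [0.001, -0.003, -1.0]]
force: [0.9, 0.5, -0.6]
width: 0.0213
grip_force: 0.0
```

```bash
python3 - <<'E'
from h import *
where()
im=eyes.read_camera('scene')[140:320,150:420]
cv2.imwrite('pics/s7.png',cv2.resize(im,None,fx=2.8,fy=2.8,interpolation=cv2.INTER_CUBIC))
E
```

```text
t 11.4 local mm [  96.1 -137.2] z 0.1963 w 0.0213 F [ 0.9  0.5 -0.6] toolx in plate [-0.001  1.   ] z [-0.003  0.001 -1.   ]
```

View pics/s7.png

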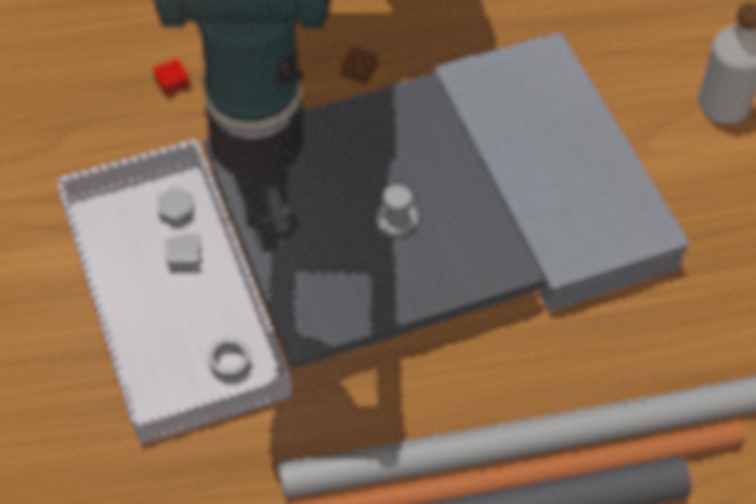

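All three offcuts are in the tray: hexagon (176,207), block (184,253) and pipe (230,361). The bushing stands at its original place (398,205).

```bash
python3 -c "
from plant import manip
print(manip.hand_in())"
```

```text
the job is handed in; nothing more can be done
None
```

All three offcuts were swept into the scrap tray in about 11.4 s, the bushing still stands where it was, the arm stayed clear of the oil bottle and spanner, and the job is handed in.

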